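Open the tab-lock gas shut-off valve

TASK

Open the shut-off valve on the bench: gently pinch the two release tabs of its knob, one finger on each, and with both held in turn the knob clockwise (seen from above) until you feel it come up against its far stop, without forcing it against the stop. Then let go so that both tabs spring fully out and lock the knob there; leave the frit jar and the crucible beside the valve where they are.

Things in the scene. Friction and masses are not known exactly. Their poses are not given: they have to be found in the camera images.
- valve: Shut-off valve, fixed: aluminium block 100 x 104 x 50 mm (x, y, z) on a dark 124 mm flange, a brass pipe stub out of each y side (to 82 mm). Origin: centre of its underside, on the knob's upright axis; z up, x to where the knob's pointer starts. The knob stands on top. Fingers must not load it with over 90 N in all (both fingers added); grip with 20 to 30 N.
- knob (a joint): Clockwise turn of the knob, rad: 0 to 0.04 at the start (shut, locked). Knob's yaw = valve's yaw minus this. Free to turn (0.06 N m) only while both tabs are in 4 mm or more; else locked with up to 0.06 rad of play. The far stop differs each time, anywhere from 0.78 to 1.36, and must be felt. Let go within 0.05 of it and the tabs spring out and lock; let go earlier, they stay about 3 mm in.
- knob_grip (a point): Point on the knob's axis, 78 mm above the bench, at mid height of the tabs; x along the pointer, y across the tabs (turns with the knob). Knob: black skirt of 74 mm diameter, 51 to 61 mm above the bench, with steel pointer (to 65 mm); on it a black hub 32 mm (x) by 25 mm (y), up to 92 mm, with a tab on each y side.
- tab_left (a joint): How far the tab on the knob's +y side is pressed in, m: 0 out, 0.006 fully in. Its spring: 6 N to start, 12 N fully in (1 N per mm). If the pinch is more than about 1 mm off centre, one tab bottoms while the other still locks: level the side forces on the two fingers (2 N difference per mm off centre).
- tab_right (a joint): The same for the tab on the knob's -y side.
- tab_left_face (a point): Centre of the outer face of the +y tab, 78 mm above the bench. Each tab is an upright ribbed steel plate 22 mm wide (knob x), 7 mm thick, from 64 to 92 mm above the bench. Outer faces are 26 mm from the knob's axis when out (52 mm across both), 20 mm when fully in (40 mm across).
- tab_right_face (a point): Centre of the outer face of the -y tab, as above.
- stop_spring (a joint): Strain of the far stop inside the housing, rad: 0 until the knob leans on it, then it yields at 4 N m per rad. Over 0.07 rad (0.28 N m on the stop) it is damaged. It springs back when the knob is let go; the notches move with it, so the tabs stay in line with them.
- frit_jar_mid (a point): Loose screw-lid glass jar with dark lid, 48 mm across, 59 mm high, just beyond the valve as seen from the robot; the point is its centre, 30 mm up. A bystander.
- crucible_mid (a point): Loose small clay crucible, 58 mm across, 48 mm high, on the robot's side of the valve; the point is on its axis, 24 mm up. A bystander.
There are look-alikes about, which are no part of the job. Leave any red look-alike of the valve alone.

How it is judged:
By the outcome, as a careful person would: the job done as asked, in the order asked, and still so for the second after the job is handed in, with the robot touching nothing.
It also fails if it takes over 64 s, if anything falls off the work surface, if the arm or the gripper's body presses on something with over 40 N, if the wrist force passes 120 N, or if a joint passes its speed limit or range.

ROBOT

A 7-joint arm with a two-finger parallel gripper is mounted at the origin on the work surface; the furniture and walls round the work are solid. World frame = base frame: x ahead of the robot, y to its left, z up, the work surface at z = 0. Lengths are in m, angles in rad, forces in N, time in s.
With the tool pointing down it reaches from about 0.4 to 0.85 m from the base axis. Payload 4.5 kg.
Tool frame: the origin (TCP) lies midway between the tips of the shut fingers; the grasp point (between the pads) lies 19 mm behind it (robot.tcp_to_grasp is the z of the grasp point in the tool frame, in m); z points along the fingers, y is the direction in which the jaws open and shut (so a half turn about z gives the same grasp; the last joint's range is limited). The gripper opens to 85 mm and grips with 20 to 120 N. Pads are 22 mm wide; open, the fingers measure 114 mm over their backs; the gripper's body (76 mm by 85 mm) begins 54 mm behind the grasp point. The pads swing forward as they close: fully open they stand 13 mm farther back than shut.
Start: joints at [1.172, 0.689, -0.195, 1.565, 0.157, 0.902, -0.215], TCP at [0.262, -0.567, 0.231] pointing down, gripper open.
Joint ranges: [-3.01, 3.01], [-0.46, 2.08], [-1.47, 1.51], [0.13, 2.56], [-1, 4.14], [0.04, 2.09], [-2.66, 2.66]. Speed limits (rad/s): [2.57, 2.57, 3.14, 3.14, 3.14, 3.14, 3.14].

INTERFACE

Orientations are given as a unit quaternion [w, x, y, z].
In Python, from station import robot gives the robot as it stands.
- The arm moves only by the tool arm_command, never from a script. Its argument "deltas" is one flat list of numbers, 7 for each row, row after row: the shift along the tool's x, y, z in units of 30 mm (1.0 is 30 mm), then the turn, a rotation vector about the tool's x, y, z in rad, then the closure, from 0 (fully open) to 1 (shut). In form: [tx, ty, tz, rx, ry, rz, fingers, tx, ty, tz, rx, ry, rz, fingers, ...]. A call has 1 to 20 rows; each row is the pose to reach, as a shift and turn from the pose commanded when the call began, along the tool's axes at that moment; what a row does not reach only later rows make up. A row lasts 1/12 s, in which the tool goes at most 41.7 mm and 7.16 degrees, less where a joint would pass 70% of its speed; a pose out of reach is approached as far as the arm can. A call with a gripper value outside its range is refused whole. The fingers move at their own pace and stop on an object; "force" is the grip in N (left out, the last holds). Time passes only in rows, so rows that repeat a pose let the fingers close. It gives the time, the measured TCP pose, the force and the opening at its end, in the units of the state.
- robot.get_state(): the state, without advancing time (a new reading comes with each control period).
- robot.get_image(name): name is "scene" or "side" or "wrist"; returns the picture (420x560x3 uint8, red, green, blue); there is no depth.
- robot.camera_info(name): a dict with "fovy" (degrees; the focal length in pixels is half the picture's height over the tangent of half this angle, whatever the lens; pixels are square), "cx", "cy" (the principal point, pixels), "k1" (the pictures are not rectified: a ray, as slopes to the right and down, at radius r is drawn at 1 + k1 r^2 times it, then the intrinsics apply), "position" and "orientation" of the camera in the world. Camera axes: x right, y down, z forward; pixel columns grow to the right and rows downward; lengths in m; the calibration is good to about 2 mm. A picture is of the moment at which its call begins: read the wrist's pose just before it. camera_info takes no time and is no camera call; for the wrist camera it gives the pose at the moment of the call.
- robot.hand_in(): hands the job in, once; it reports no verdict.
The state is a dict: "t": time; "qpos": joint angles; "qd": joint speeds; "joint_torque": joint torques, N m; "ee_pos": TCP position; "tcp_rot": TCP orientation; "force": force on the tool from outside, world axes, zero at the start; "ft_torque": the same for the moment, N m; "gripper_width": finger opening in m.
Only numpy, scipy, OpenCV 4.12 (cv2) and the standard library are available. Lean on these libraries where they do the work, as an engineer would, in place of code of your own. Each camera call takes 0.05 s, during which the arm holds its last target.

## Working session

There is one attempt and no reset: what is moved stays moved. The work goes in short steps, Python scripts to look and compute and a tool call to move; the robot and the scene stay as the last step left them, time stands still between calls to the robot, and variables do not carry over. Pictures are saved under pics/ and viewed, and the job is handed in when it is done.

Besides the shell and the picture viewer there is one more tool, called after "Call:" by a JSON object that holds its "method" and its "body". arm_command: Moves the arm, as the interface text tells. Its arguments: {"type":"object","properties":{"deltas":{"type":"array","items":{"type":"number"}},"force":{"type":"number"}},"required":["deltas"]}

```bash
ls; mkdir -p pics
python3 - <<'E'
from station import robot
import cv2
s=robot.get_state()
for k in s: print(k,s[k])
print(robot.tcp_to_grasp)
for n in ["scene","side","wrist"]:
    print(n,robot.camera_info(n))
    cv2.imwrite(f"pics/{n}0.png",robot.get_image(n)[:,:,::-1])
E
```

```text
pics
t 0.0
qpos [ 1.17182394  0.69000795 -0.19449284  1.56635482  0.15729903  0.902513
 -0.21508449]
qd [-8.84975369e-06 -1.15287755e-03 -1.07300124e-03 -6.74756953e-04
 -8.72632018e-04 -1.11324989e-03  1.22901095e-03]
joint_torque [-1.13498958e-03 -5.39605916e+01 -1.26681503e+00 -1.58543140e+01
  9.13366908e-03  9.41941602e-03 -2.80924937e-06]
ee_pos [ 0.26178295 -0.56680536  0.23046569]
tcp_rot [-9.05190451e-04  9.76670225e-01  2.14742583e-01 -2.75834947e-04]
force [0.92813975 0.47680511 0.48620744]
ft_torque [-0.01777131  0.03965962 -0.03661253]
gripper_width 0.08555864354468255
-0.0187
scene {'fovy': 44.20578998621553, 'cx': 281.2876876007653, 'cy': 214.68210329042333, 'k1': -0.0658622054427928, 'position': array([-0.09600289, -0.9518221 ,  1.28024931]), 'orientation': array([-0.35131609,  0.90387429, -0.23094295,  0.07907984])}
side {'fovy': 47.964410862210876, 'cx': 283.0656486235802, 'cy': 216.33175870439516, 'k1': -0.035870125703492586, 'position': array([0.22003536, 0.98880889, 0.83706131]), 'orientation': array([ 0.04282245, -0.07327666,  0.89095624, -0.44608715])}
wrist {'fovy': 70.16551735990126, 'cx': 282.8034160094112, 'cy': 209.3402231755239, 'k1': -0.01698848746644429, 'position': array([ 0.32446521, -0.54027742,  0.3734672 ]), 'orientation': array([ 0.11504757,  0.83449231, -0.5336223 , -0.07505916])}
```

View pics/scene0.png

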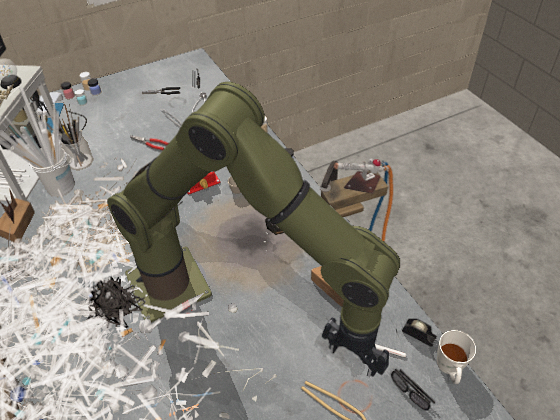

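View pics/side0.png

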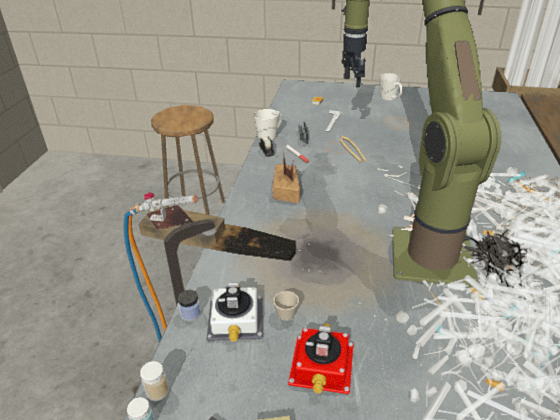

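View pics/wrist0.png

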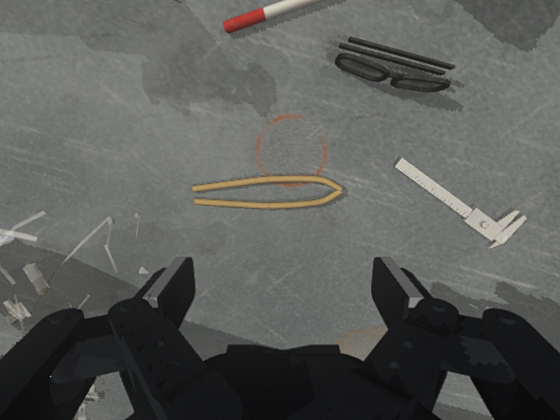

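The side view shows the aluminium valve at about (235,312), with the crucible at (286,305), the jar at (189,305) and the red look-alike at (322,358). The scene view has the valve hidden behind the arm. I'll enlarge the side view.

```bash
cat > h.py <<'E'
import numpy as np, cv2
from scipy.spatial.transform import Rotation as R
from scipy.optimize import least_squares
def q2R(q): return R.from_quat(np.r_[q[1:],q[0]])
def f(ci): return 210/np.tan(np.radians(ci['fovy'])/2)
def proj(ci,P):
    p=q2R(ci['orientation']).inv().apply(np.atleast_2d(P)-ci['position'])
    s=p[:,:2]/p[:,2:]; r2=(s**2).sum(1,keepdims=True)
    return s*(1+ci['k1']*r2)*f(ci)+[ci['cx'],ci['cy']]
def ray(ci,uv):
    d=(np.array(uv,float)-[ci['cx'],ci['cy']])/f(ci); s=d.copy()
    for _ in range(20): s=d/(1+ci['k1']*(s@s))
    return q2R(ci['orientation']).apply(np.r_[s,1])
def onz(ci,uv,z):
    r=ray(ci,uv); o=np.array(ci['position']); return o+r*(z-o[2])/r[2]
E
python3 - <<'E'
import cv2
from h import *
from station import robot
im=cv2.imread('pics/side0.png')
c=im[270:350,160:320]
cv2.imwrite('pics/side0c.png',cv2.resize(c,None,fx=5,fy=5,interpolation=cv2.INTER_CUBIC))
ci=robot.camera_info('side')
for uv,z in [((235,294),.078),((235,303),.055),((286,300),.048),((188,297),.059),((296,250),.0),((210,224),.1),((322,345),.06),((180,240),.15)]: print(uv,onz(ci,uv,z).round(3))
E
```

```text
(235, 294) [0.456 0.287 0.078]
(235, 303) [0.457 0.293 0.055]
(286, 300) [0.347 0.259 0.048]
(188, 297) [0.565 0.296 0.059]
(296, 250) [0.358 0.03  0.   ]
(210, 224) [0.574 0.079 0.1  ]
(322, 345) [0.253 0.38  0.06 ]
(180, 240) [0.601 0.209 0.15 ]
```

View pics/side0c.png

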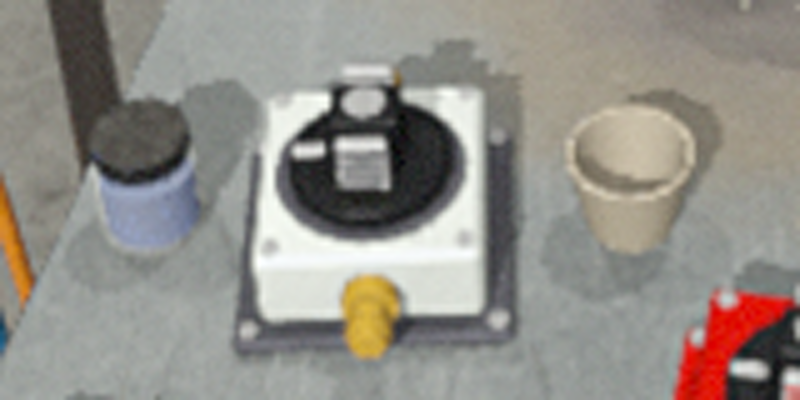

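```bash
cat >> h.py <<'E'
def delta(s,P,yaw):
    """TCP target world P, tool-x yaw -> deltas in tool axes"""
    Rc=q2R(s['tcp_rot']); x=np.array([np.cos(yaw),np.sin(yaw),0]); z=np.array([0,0,-1.])
    Rt=R.from_matrix(np.c_[x,np.cross(z,x),z])
    d=Rc.inv().apply(np.array(P)-s['ee_pos'])/.03
    rv=(Rc.inv()*Rt).as_rotvec()
    return np.r_[d,rv].round(4)
def yaw(s): 
    x=q2R(s['tcp_rot']).apply([1,0,0]); return np.arctan2(x[1],x[0])
E
python3 - <<'E'
from h import *
from station import robot
s=robot.get_state(); print(yaw(s), delta(s,[.45,-.25,.32],1.4))
E
```

```text
0.43284202379151326 [ 1.0123e+01 -6.9651e+00 -2.9693e+00 -1.3000e-03 -6.0000e-04 -9.6720e-01]
```

Call:
{"method": "arm_command", "body": {"deltas": [2, -1.4, -2.97, 0, 0, -0.1, 0, 10.1, -6.97, -2.97, 0, 0, -0.967, 0, 10.1, -6.97, -2.97, 0, 0, -0.967, 0, 10.1, -6.97, -2.97, 0, 0, -0.967, 0, 10.1, -6.97, -2.97, 0, 0, -0.967, 0, 10.1, -6.97, -2.97, 0, 0, -0.967, 0, 10.1, -6.97, -2.97, 0, 0, -0.967, 0, 10.1, -6.97, -2.97, 0, 0, -0.967, 0, 10.1, -6.97, -2.97, 0, 0, -0.967, 0, 10.1, -6.97, -2.97, 0, 0, -0.967, 0, 10.1, -6.97, -2.97, 0, 0, -0.967, 0, 10.1, -6.97, -2.97, 0, 0, -0.967, 0], "force": 20}}

```text
t: 1.15
ee_pos: [0.4495, -0.2502, 0.3203]
tcp_rot: [0.0, 0.764, 0.645, -0.0]
force: [0.1, -0.3, 0.1]
gripper_width: 0.0856
```

Run:
```python
from h import *
from station import robot
for n in ["scene","side"]:
    cv2.imwrite(f"pics/{n}1.png",robot.get_image(n)[:,:,::-1])
s=robot.get_state(); print(s['t'],s['qpos'].round(3),s['ee_pos'],yaw(s)); print(delta(s,[.45,.2,.32],2.8))
```

```text
1.25 [ 0.751  0.466 -0.508  1.761  0.267  0.985 -0.035] [ 0.44823806 -0.25222279  0.31982937] 1.3969556729984984
[ 1.4857e+01 -2.5495e+00 -1.8200e-02 -2.2000e-03 -2.0000e-04 -1.4030e+00]
```

View pics/scene1.png

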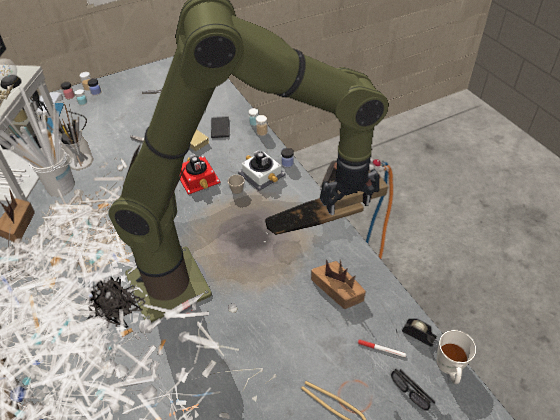

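View pics/side1.png

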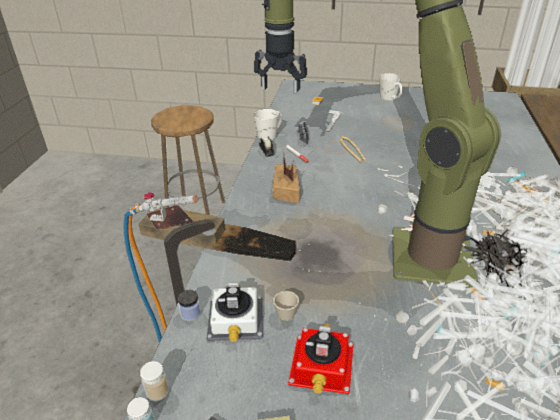

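Run:
```python
from h import *
from station import robot
a=cv2.imread('pics/side1.png')[180:340,120:320]; b=cv2.imread('pics/scene1.png')[100:260,220:420]
cv2.imwrite('pics/c1.png',np.hstack([cv2.resize(x,None,fx=2,fy=2,interpolation=cv2.INTER_CUBIC) for x in (a[:, :],b)]))
c=robot.camera_info('side'); d=robot.camera_info('scene')
for z in (0,.1,.2,.3,.4,.5):
  P=onz(c,(190,230),z); print(z,P.round(3),proj(d,P).round(0))
```

```text
0 [ 0.671 -0.009  0.   ] [[356. 207.]]
0.1 [0.617 0.11  0.1  ] [[326. 169.]]
0.2 [0.563 0.23  0.2  ] [[294. 131.]]
0.3 [0.509 0.349 0.3  ] [[262.  92.]]
0.4 [0.455 0.468 0.4  ] [[229.  53.]]
0.5 [0.402 0.587 0.5  ] [[196.  13.]]
```

View pics/c1.png

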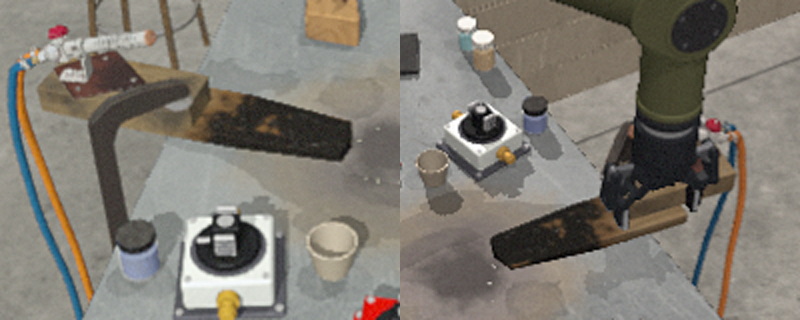

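Run:
```python
from h import *
from station import robot
s=robot.get_state();print(delta(s,[.55,.285,.29],3.14))
```

```text
[ 1.82253e+01  2.45200e-01  9.73400e-01 -2.20000e-03 -6.00000e-04
 -1.74300e+00]
```

Call:
{"method": "arm_command", "body": {"deltas": [18.2, 0.25, 0.97, 0, 0, -1.743, 0, 18.2, 0.25, 0.97, 0, 0, -1.743, 0, 18.2, 0.25, 0.97, 0, 0, -1.743, 0, 18.2, 0.25, 0.97, 0, 0, -1.743, 0, 18.2, 0.25, 0.97, 0, 0, -1.743, 0, 18.2, 0.25, 0.97, 0, 0, -1.743, 0, 18.2, 0.25, 0.97, 0, 0, -1.743, 0, 18.2, 0.25, 0.97, 0, 0, -1.743, 0, 18.2, 0.25, 0.97, 0, 0, -1.743, 0, 18.2, 0.25, 0.97, 0, 0, -1.743, 0, 18.2, 0.25, 0.97, 0, 0, -1.743, 0, 18.2, 0.25, 0.97, 0, 0, -1.743, 0, 18.2, 0.25, 0.97, 0, 0, -1.743, 0, 18.2, 0.25, 0.97, 0, 0, -1.743, 0, 18.2, 0.25, 0.97, 0, 0, -1.743, 0, 18.2, 0.25, 0.97, 0, 0, -1.743, 0]}}

```text
t: 2.58
ee_pos: [0.5506, 0.2839, 0.29]
tcp_rot: [-0.001, 0.002, 1.0, -0.001]
force: [0.6, -0.2, -0.5]
gripper_width: 0.0856
```

Run:
```python
from h import *
from station import robot
import pickle
s=robot.get_state(); ci=robot.camera_info('wrist'); im=robot.get_image('wrist')[:,:,::-1]
pickle.dump((s,ci,robot.camera_info('side')),open('w2.pkl','wb'))
cv2.imwrite("pics/wrist2.png",im)
print(s['t'],s['qpos'].round(3),s['ee_pos'],yaw(s),ci['position'],s['force'])
```

```text
2.5833 [-0.086  0.749 -0.914  1.485  0.614  1.214  0.478] [0.55056171 0.28388241 0.29000792] 3.1370303086849316 [0.48169599 0.28244108 0.43304214] [ 0.59763235 -0.17218715 -0.5422108 ]
```

View pics/wrist2.png

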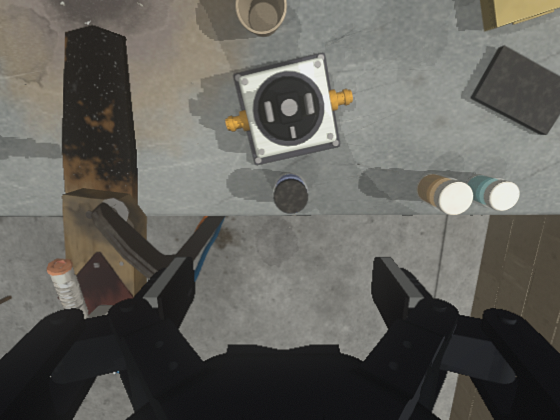

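Run:
```python
import cv2
im=cv2.imread('pics/wrist2.png')[35:175,210:370]
cv2.imwrite('pics/w2c.png',cv2.resize(im,None,fx=5,fy=4.2857,interpolation=cv2.INTER_CUBIC) if 0 else cv2.resize(im[:120],None,fx=5,fy=5,interpolation=cv2.INTER_CUBIC))
```

```text
(no output)
```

View pics/w2c.png

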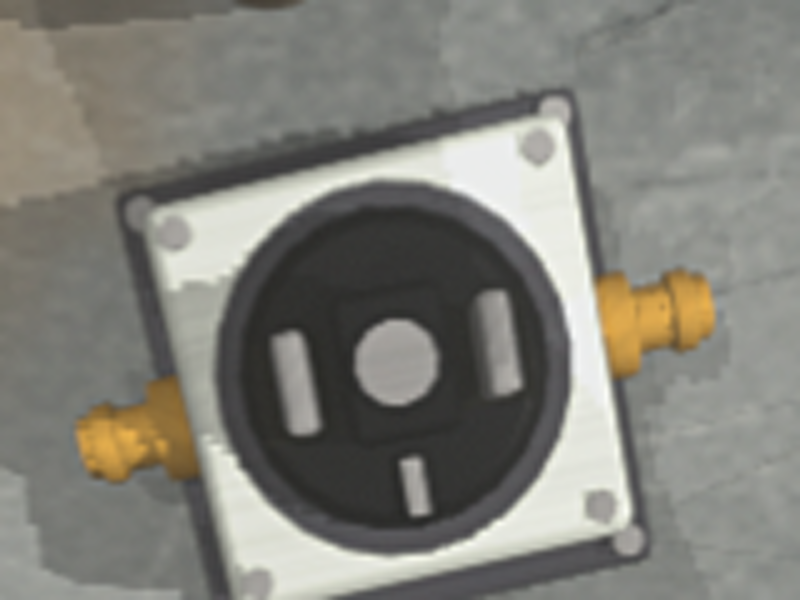

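```bash
cat > fit.py <<'E'
from h import *
import pickle
s,ci,_=pickle.load(open('w2.pkl','rb'))
C=lambda u,v:(u/5+210-.4,v/5+35-.4)
for n,uv,z in [('TL',C(150,213),.05),('TR',C(562,113),.05),('BR',C(632,532),.05),('disc',C(397,362),.092),('skirt',C(395,365),.055),
  ('ptr in',C(411,457),.065),('ptr out',C(420,515),.065),('Ltop',C(286,332),.092),('Lbot',C(305,436),.092),('jar',(291,192),.059),('jarC',(291,196),.059),('cruc',(262,14),.048)]:
  print(n,onz(ci,uv,z).round(4))
def pts(x,y,a,k):
  Rv=lambda a:np.array([[np.cos(a),-np.sin(a)],[np.sin(a),np.cos(a)]])
  v=np.array([[-.05,-.052],[-.05,.052],[.05,.052]])@Rv(a).T+[x,y]
  return np.vstack([np.c_[v,[.05]*3],[[x,y,.0925]]])
obs=np.array([C(150,213),C(562,113),C(632,532),C(397,362)])
r=least_squares(lambda p:(proj(ci,pts(*p,0))-obs).ravel(),[.45,.28,.2])
print(r.x, r.fun.round(2))
E
python3 fit.py
```

```text
TL [0.4261 0.2307 0.05  ]
TR [0.4048 0.3279 0.05  ]
BR [0.5008 0.3482 0.05  ]
disc [0.4625 0.2886 0.092 ]
skirt [0.4611 0.2888 0.055 ]
ptr in [0.4824 0.2925 0.065 ]
ptr out [0.4959 0.2947 0.065 ]
Ltop [0.4562 0.2647 0.092 ]
Lbot [0.4778 0.2685 0.092 ]
jar [0.5638 0.2918 0.059 ]
jarC [0.5691 0.2919 0.059 ]
cruc [0.359  0.2587 0.048 ]
[0.46352133 0.28873573 0.20573512] [-2.62 -0.78  1.3  -0.83  1.25  0.86  0.11  0.99]
```

Run:
```python
from h import *
from station import robot
s=robot.get_state();print(delta(s,[.507,.297,.15],3.325))
```

```text
[ 1.4602e+00  4.7140e-01  4.6776e+00 -3.0000e-03 -9.0000e-04 -1.8920e-01]
```

Call:
{"method": "arm_command", "body": {"deltas": [1.46, 0.43, 1.5, -0.003, -0.001, -0.1, 0, 1.46, 0.43, 3, -0.003, -0.001, -0.188, 0, 1.46, 0.43, 4.2, -0.003, -0.001, -0.188, 0, 1.46, 0.43, 4.67, -0.003, -0.001, -0.188, 0, 1.46, 0.43, 4.67, -0.003, -0.001, -0.188, 0, 1.46, 0.43, 4.67, -0.003, -0.001, -0.188, 0]}}

```text
t: 3.13
ee_pos: [0.5066, 0.2962, 0.1507]
tcp_rot: [-0.0, -0.092, 0.996, -0.0]
force: [0.3, -0.3, 1.2]
gripper_width: 0.085
```

Run:
```python
from h import *
from station import robot
import pickle
s=robot.get_state(); ci=robot.camera_info('wrist'); im=robot.get_image('wrist')[:,:,::-1]
pickle.dump((s,ci),open('w3.pkl','wb'))
cv2.imwrite("pics/wrist3.png",im)
print(s['t'],s['ee_pos'],yaw(s),ci['position'],s['force'],proj(ci,[.4625,.2887,.092]))
c=proj(ci,[.4625,.2887,.092])[0].astype(int); print(c)
u0,v0=max(c[0]-100,0),max(c[1]-75,0); print(u0,v0)
cv2.imwrite("pics/w3c.png",cv2.resize(im[v0:v0+150,u0:u0+200],None,fx=4,fy=4,interpolation=cv2.INTER_CUBIC))
```

```text
3.1333 [0.50655219 0.29619931 0.15069979] -2.956830609779821 [0.43876019 0.2814014  0.29364701] [ 0.32937147 -0.33168911  1.23938291] [[286.78818648 163.20466589]]
[286 163]
186 88
```

View pics/wrist3.png

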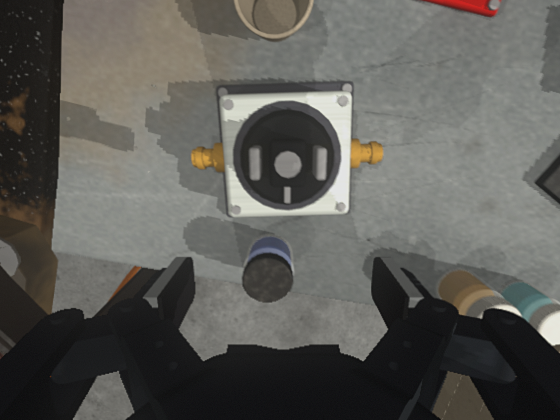

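View pics/w3c.png

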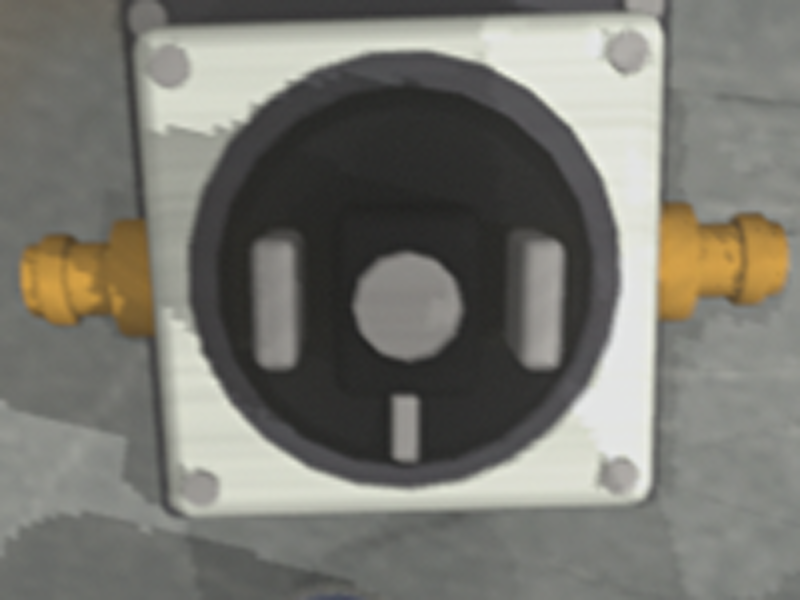

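Run:
```python
from h import *
import pickle
s,ci=pickle.load(open('w3.pkl','rb'))
C=lambda u,v:((u+.5)/4+186-.5,(v+.5)/4+88-.5)
O={}
for n,u,v,z in [('disc',408,306,.0925),('Lo',252,243,.092),('Lo2',257,367,.092),('Ro',563,243,.092),('Ro2',560,367,.092),('pi',405,395,.065),('po',404,462,.065),('skirt',403,283,.061)]:
  O[n]=onz(ci,C(u,v),z)[:2]; print(n,O[n].round(4))
m=(O['Lo']+O['Lo2']+O['Ro']+O['Ro2'])/4; print('tab centre',m, 'width',np.linalg.norm(O['Ro']+O['Ro2']-O['Lo']-O['Lo2'])/2)
d=O['Ro']+O['Ro2']-O['Lo']-O['Lo2']; print('yaw y-axis',np.arctan2(-d[0],d[1]))
d=O['po']-O['disc']; print('ptr',np.arctan2(d[1],d[0])); d=O['po']-O['pi'];print(np.arctan2(d[1],d[0]))
d=O['Lo2']-O['Lo'];print(np.arctan2(d[1],d[0]));d=O['Ro2']-O['Ro'];print(np.arctan2(d[1],d[0]))
# project model for check
for a in (.17,.19,.21):
  c,sn=np.cos(a),np.sin(a); P=[[m[0]+c*x-sn*y,m[1]+sn*x+c*y,.092] for x,y in [(-.011,-.026),(.011,-.026),(-.011,.026),(.011,.026)]]
  print(a,((proj(ci,P)-[186,88]+.5)*4-.5).round(0).tolist())
```

```text
disc [0.4629 0.2893]
Lo [0.4575 0.262 ]
Lo2 [0.4779 0.266 ]
Ro [0.448  0.3127]
Ro2 [0.4684 0.3168]
pi [0.4833 0.2931]
po [0.4966 0.2954]
skirt [0.4626 0.2888]
tab centre [0.46296753 0.28936807] width 0.05160792503496709
yaw y-axis 0.1844624759820942
ptr 0.17875402413075706
0.17347035341647432
0.19502483382760083
0.1986880684118752
0.17 [[252.0, 237.0], [254.0, 368.0], [566.0, 242.0], [559.0, 373.0]]
0.19 [[251.0, 240.0], [256.0, 371.0], [565.0, 238.0], [561.0, 370.0]]
0.21 [[250.0, 243.0], [257.0, 374.0], [564.0, 235.0], [562.0, 367.0]]
```

Run:
```python
from h import *
from station import robot
s=robot.get_state();print(s['ee_pos'],delta(s,[.463,.2893,.15],-2.955),delta(s,[.463,.2893,.063],-2.955))
```

```text
[0.50740271 0.29797569 0.15247702] [ 1.5083e+00 -1.2000e-02  7.8400e-02  2.7000e-03  2.8000e-03 -1.4000e-03] [ 1.5163e+00 -1.9700e-02  2.9783e+00  2.7000e-03  2.8000e-03 -1.4000e-03]
```

Call:
{"method": "arm_command", "body": {"deltas": [0.8, -0.01, 0.08, 0, 0, 0, 0, 1.51, -0.01, 0.08, 0, 0, 0, 0, 1.51, -0.01, 0.08, 0, 0, 0, 0, 1.51, -0.01, 0.8, 0, 0, 0, 0, 1.51, -0.01, 1.4, 0, 0, 0, 0, 1.51, -0.01, 1.6, 0, 0, 0, 0, 1.51, -0.01, 1.6, 0, 0, 0, 0, 1.51, -0.01, 1.6, 0, 0, 0, 0]}}

```text
t: 3.85
ee_pos: [0.4628, 0.2911, 0.1046]
tcp_rot: [0.002, -0.094, 0.996, 0.002]
force: [-0.5, 0.2, 0.3]
gripper_width: 0.0852
```

Run:
```python
from h import *
from station import robot
s=robot.get_state();print(s['t'],s['ee_pos'],yaw(s),s['force'],s['ft_torque'],delta(s,[.463,.2893,.063],-2.955))
```

```text
3.85 [0.4627632  0.29112216 0.10459342] -2.9536183421924114 [-0.54681403  0.16746339  0.30834347] [-0.00778935 -0.03063207  0.05975211] [ 0.0086 -0.0667  1.3862  0.004   0.0036  0.0014]
```

Call:
{"method": "arm_command", "body": {"deltas": [0, -0.065, 0, 0.003, 0.003, 0, 0, 0, -0.065, 0.4, 0.003, 0.003, 0, 0, 0, -0.065, 0.8, 0.003, 0.003, 0, 0, 0, -0.065, 1.2, 0.003, 0.003, 0, 0, 0, -0.065, 1.38, 0.003, 0.003, 0, 0, 0, -0.065, 1.38, 0.003, 0.003, 0, 0, 0, -0.065, 1.38, 0.003, 0.003, 0, 0, 0, -0.065, 1.38, 0.003, 0.003, 0, 0.1]}}

```text
t: 4.52
ee_pos: [0.4619, 0.289, 0.0618]
tcp_rot: [-0.001, -0.095, 0.996, 0.0]
force: [-0.1, -0.0, 1.0]
gripper_width: 0.077
```

Run:
```python
from h import *
from station import robot
im=robot.get_image('wrist')[:,:,::-1]; cv2.imwrite('pics/wrist4.png',im)
s=robot.get_state();print(s['t'],s['ee_pos'],yaw(s),s['force'],s['ft_torque'],s['gripper_width'],delta(s,[.463,.2893,.063],-2.955))
```

```text
4.5667 [0.46210178 0.2890639  0.06201073] -2.9522056768860088 [ 0.10411331 -0.09449033 -0.61480243] [ 0.02734738 -0.00425297  0.00414065] 0.07685459839366894 [-0.0308  0.0021 -0.033   0.0004 -0.0012  0.0028]
```

View pics/wrist4.png

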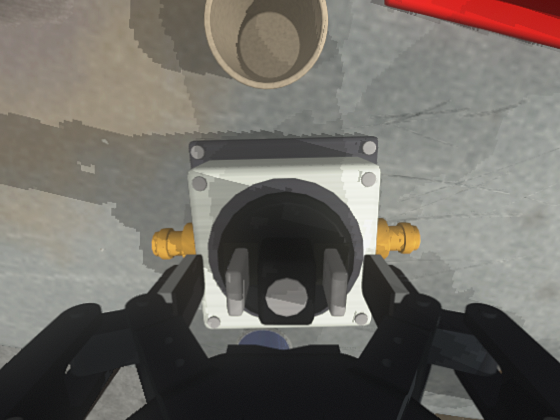

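Call:
{"method": "arm_command", "body": {"deltas": [-0.03, 0, -0.03, 0, 0, 0, 0.3, -0.03, 0, -0.03, 0, 0, 0, 0.38, -0.03, 0, -0.03, 0, 0, 0, 0.38, -0.03, 0, -0.03, 0, 0, 0, 0.38, -0.03, 0, -0.03, 0, 0, 0, 0.42, -0.03, 0, -0.03, 0, 0, 0, 0.42, -0.03, 0, -0.03, 0, 0, 0, 0.42, -0.03, 0, -0.03, 0, 0, 0, 0.42], "force": 20}}

```text
t: 5.23
ee_pos: [0.4632, 0.29, 0.0635]
tcp_rot: [-0.0, -0.095, 0.996, 0.001]
force: [-0.4, 2.1, 5.6]
gripper_width: 0.0498
```

```bash
cat > st.py <<'E'
from h import *
from station import robot
s=robot.get_state(); y=yaw(s)
F=q2R(s['tcp_rot']).inv().apply(s['force']); T=q2R(s['tcp_rot']).inv().apply(s['ft_torque'])
print('t',s['t'],'pos',s['ee_pos'].round(4),'yaw',round(y,4),'Ftool',F.round(2),'Ttool',T.round(3),'w',round(s['gripper_width'],4),'q7',s['qpos'][6].round(3))
c=np.array([.463,.2893]); d=s['ee_pos'][:2]-c; print('off tool x,y mm',1e3*(d@[np.cos(y),np.sin(y)]),1e3*(d@[np.sin(y),-np.cos(y)]))
E
python3 st.py
```

```text
t 5.2333 pos [0.4632 0.29   0.0635] yaw -2.952 Ftool [-0.    2.14 -5.61] Ttool [-0.408  0.09   0.079] w 0.0498 q7 0.176
off tool x,y mm -0.2788360352235052 0.6177740517644816
```

Call:
{"method": "arm_command", "body": {"deltas": [0, 0.035, 0, 0, 0, 0, 0.46, 0, 0.035, 0, 0, 0, 0, 0.46, 0, 0.035, 0, 0, 0, 0, 0.46, 0, 0.035, 0, 0, 0, 0, 0.46, 0, 0.035, 0, 0, 0, 0, 0.46], "force": 20}}

```text
t: 5.65
ee_pos: [0.4631, 0.2905, 0.0637]
tcp_rot: [-0.0, -0.095, 0.996, 0.0]
force: [-1.3, 1.2, 8.3]
gripper_width: 0.0463
```

```bash
python3 st.py
```

```text
t 5.65 pos [0.4631 0.2905 0.0637] yaw -2.9523 Ftool [ 1.06  1.43 -8.31] Ttool [-0.124  0.129  0.018] w 0.0463 q7 0.175
off tool x,y mm -0.32536554867021417 1.1916647533595934
```

Call:
{"method": "arm_command", "body": {"deltas": [0, 0.02, -0.02, 0, 0, 0, 0.5, 0, 0.02, -0.02, 0, 0, 0, 0.51, 0, 0.02, -0.02, 0, 0, 0, 0.51, 0, 0.02, -0.02, 0, 0, 0, 0.51, 0, 0.02, -0.02, 0, 0, 0, 0.51, 0, 0.02, -0.02, 0, 0, 0, 0.51], "force": 20}}

```text
t: 6.15
ee_pos: [0.4631, 0.2908, 0.0642]
tcp_rot: [-0.0, -0.094, 0.996, -0.0]
force: [-0.2, -0.5, 8.7]
gripper_width: 0.0421
```

```bash
python3 st.py; python3 st.py
```

```text
t 6.15 pos [0.4631 0.2908 0.0642] yaw -2.9525 Ftool [ 0.25 -0.46 -8.67] Ttool [-0.087  0.068  0.049] w 0.0421 q7 0.176
off tool x,y mm -0.33175874468250877 1.4136030318368968
t 6.15 pos [0.4631 0.2908 0.0642] yaw -2.9525 Ftool [ 0.25 -0.46 -8.67] Ttool [-0.087  0.068  0.049] w 0.0421 q7 0.176
off tool x,y mm -0.33175874468250877 1.4136030318368968
```

Call:
{"method": "arm_command", "body": {"deltas": [0, 0, 0, 0, 0, 0, 0.525, 0, 0, 0, 0, 0, 0, 0.525, 0, 0, 0, 0, 0, 0.03, 0.525, 0, 0, 0, 0, 0, 0.06, 0.525, 0, 0, 0, 0, 0, 0.09, 0.525, 0, 0, 0, 0, 0, 0.12, 0.525, 0, 0, 0, 0, 0, 0.15, 0.525, 0, 0, 0, 0, 0, 0.18, 0.525], "force": 20}}

```text
t: 6.82
ee_pos: [0.4631, 0.2908, 0.0644]
tcp_rot: [0.0, -0.004, 1.0, -0.0]
force: [-0.7, -0.4, 9.7]
gripper_width: 0.0406
```

```bash
python3 st.py
python3 - <<'E'
from h import *
from station import robot
im=robot.get_image('wrist')[:,:,::-1]; cv2.imwrite('pics/wrist5.png',im)
E
python3 st.py
```

```text
t 6.8167 pos [0.4631 0.2908 0.0644] yaw -3.1335 Ftool [ 0.68 -0.4  -9.73] Ttool [ 0.059  0.14  -0.062] w 0.0406 q7 0.02
off tool x,y mm -0.0964245103565872 1.5071379993098835
t 6.8667 pos [0.4631 0.2908 0.0644] yaw -3.135 Ftool [ 0.02 -0.22 -9.4 ] Ttool [0.031 0.197 0.07 ] w 0.0409 q7 0.018
off tool x,y mm -0.09658597662962576 1.4985609941591487
```

View pics/wrist5.png

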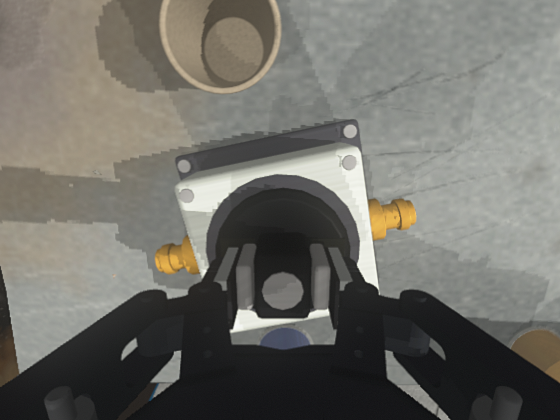

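The knob turns with the gripper: the tabs at (245,275) and (320,275) line up with the fingers while the block stays put. I'll keep turning.

Call:
{"method": "arm_command", "body": {"deltas": [0, 0, 0, 0, 0, 0.03, 0.525, 0, 0, 0, 0, 0, 0.06, 0.525, 0, 0, 0, 0, 0, 0.09, 0.525, 0, 0, 0, 0, 0, 0.12, 0.525, 0, 0, 0, 0, 0, 0.15, 0.525, 0, 0, 0, 0, 0, 0.18, 0.525, 0, 0, 0, 0, 0, 0.21, 0.525, 0, 0, 0, 0, 0, 0.24, 0.525], "force": 20}}

```text
t: 7.53
ee_pos: [0.4631, 0.2908, 0.0644]
tcp_rot: [0.0, 0.116, 0.993, -0.0]
force: [-0.3, -1.1, 9.7]
gripper_width: 0.0407
```

```bash
python3 st.py
```

```text
t 7.5333 pos [0.4631 0.2908 0.0644] yaw 2.9097 Ftool [-0.01 -1.13 -9.65] Ttool [ 0.05   0.101 -0.072] w 0.0407 q7 -0.182
off tool x,y mm 0.22653660348328394 1.4864417495482938
```

Call:
{"method": "arm_command", "body": {"deltas": [0, 0, 0, 0, 0, 0.03, 0.525, 0, 0, 0, 0, 0, 0.06, 0.525, 0, 0, 0, 0, 0, 0.09, 0.525, 0, 0, 0, 0, 0, 0.12, 0.525, 0, 0, 0, 0, 0, 0.15, 0.525, 0, 0, 0, 0, 0, 0.18, 0.525, 0, 0, 0, 0, 0, 0.21, 0.525], "force": 20}}

```text
t: 8.12
ee_pos: [0.4632, 0.2908, 0.0644]
tcp_rot: [0.0, 0.219, 0.976, 0.0]
force: [-0.6, -0.2, 9.7]
gripper_width: 0.0408
```

```bash
python3 st.py
```

```text
t 8.1167 pos [0.4632 0.2908 0.0644] yaw 2.6997 Ftool [ 0.48 -0.45 -9.68] Ttool [ 0.119  0.058 -0.045] w 0.0408 q7 -0.354
off tool x,y mm 0.5016418010362588 1.4273860729917318
```

```bash
cat > av.py <<'E'
from h import *
from station import robot
import sys
n=int(sys.argv[1]) if len(sys.argv)>1 else 6
Ts=[];Fs=[];Y=[]
for i in range(n):
    s=robot.get_state(); Rt=q2R(s['tcp_rot']).inv()
    Ts.append(Rt.apply(s['ft_torque']));Fs.append(Rt.apply(s['force']));Y.append(yaw(s))
    if i<n-1: robot.get_image('wrist')
Ts=np.array(Ts);Fs=np.array(Fs)
print('t',round(s['t'],2),'turned',round((-2.9525-np.mean(Y))%(2*np.pi),4),'T',Ts.mean(0).round(3),'Tz sd',Ts[:,2].std().round(3),'F',Fs.mean(0).round(2),'Fy sd',Fs[:,1].std().round(2),'w',round(s['gripper_width'],4))
E
python3 av.py
```

```text
t 8.37 turned 0.6307 T [0.077 0.123 0.043] Tz sd 0.05 F [ 0.48 -0.1  -9.9 ] Fy sd 0.37 w 0.041
```

Call:
{"method": "arm_command", "body": {"deltas": [0, 0, 0, 0, 0, 0.02, 0.525, 0, 0, 0, 0, 0, 0.04, 0.525, 0, 0, 0, 0, 0, 0.06, 0.525, 0, 0, 0, 0, 0, 0.08, 0.525, 0, 0, 0, 0, 0, 0.09, 0.525, 0, 0, 0, 0, 0, 0.1, 0.525], "force": 20}}

```text
t: 8.87
ee_pos: [0.4632, 0.2907, 0.0644]
tcp_rot: [0.0, 0.267, 0.964, -0.0]
force: [-0.4, -0.5, 9.4]
gripper_width: 0.0408
```

```bash
python3 av.py 6
```

```text
t 9.12 turned 0.7301 T [0.061 0.075 0.017] Tz sd 0.044 F [ 0.41 -0.41 -9.48] Fy sd 0.42 w 0.0406
```

Call:
{"method": "arm_command", "body": {"deltas": [0, 0, 0, 0, 0, 0.01, 0.525, 0, 0, 0, 0, 0, 0.02, 0.525]}}

```text
t: 9.28
ee_pos: [0.4632, 0.2907, 0.0644]
tcp_rot: [0.0, 0.277, 0.961, 0.0]
force: [-0.3, 0.1, 10.2]
gripper_width: 0.0409
```

```bash
python3 av.py 4
```

```text
t 9.43 turned 0.7502 T [0.109 0.124 0.002] Tz sd 0.051 F [ 0.58 -0.18 -9.57] Fy sd 0.31 w 0.0406
```

Call:
{"method": "arm_command", "body": {"deltas": [0, 0, 0, 0, 0, 0.01, 0.525, 0, 0, 0, 0, 0, 0.02, 0.525]}}

```text
t: 9.6
ee_pos: [0.4632, 0.2908, 0.0644]
tcp_rot: [0.0, 0.286, 0.958, 0.0]
force: [-1.2, 0.4, 10.2]
gripper_width: 0.041
```

```bash
python3 av.py 4
```

```text
t 9.75 turned 0.7702 T [ 0.064  0.072 -0.01 ] Tz sd 0.046 F [ 0.61 -0.36 -9.92] Fy sd 0.51 w 0.0404
```

Call:
{"method": "arm_command", "body": {"deltas": [0, 0, 0, 0, 0, 0.01, 0.525, 0, 0, 0, 0, 0, 0.02, 0.525]}}

```text
t: 9.92
ee_pos: [0.4632, 0.2908, 0.0644]
tcp_rot: [0.0, 0.296, 0.955, 0.0]
force: [-1.0, -0.1, 9.4]
gripper_width: 0.0409
```

```bash
python3 av.py 4
```

```text
t 10.07 turned 0.7902 T [0.096 0.093 0.014] Tz sd 0.062 F [ 0.35 -0.84 -9.26] Fy sd 0.42 w 0.0406
```

Call:
{"method": "arm_command", "body": {"deltas": [0, 0, 0, 0, 0, 0.01, 0.525, 0, 0, 0, 0, 0, 0.02, 0.525]}}

```text
t: 10.23
ee_pos: [0.4632, 0.2907, 0.0644]
tcp_rot: [0.0, 0.306, 0.952, 0.0]
force: [-0.0, 0.6, 9.7]
gripper_width: 0.0408
```

```bash
python3 av.py 6
```

```text
t 10.48 turned 0.8102 T [0.095 0.112 0.017] Tz sd 0.026 F [ 0.34 -0.19 -9.87] Fy sd 0.36 w 0.0408
```

Call:
{"method": "arm_command", "body": {"deltas": [0, 0, 0, 0, 0, 0.01, 0.525, 0, 0, 0, 0, 0, 0.02, 0.525]}}

```text
t: 10.65
ee_pos: [0.4632, 0.2907, 0.0644]
tcp_rot: [0.0, 0.315, 0.949, 0.0]
force: [0.1, -0.1, 10.6]
gripper_width: 0.0408
```

```bash
python3 av.py 6
```

```text
t 10.9 turned 0.8302 T [ 0.08   0.072 -0.005] Tz sd 0.045 F [-0.08 -0.27 -9.53] Fy sd 0.29 w 0.041
```

Call:
{"method": "arm_command", "body": {"deltas": [0, 0, 0, 0, 0, 0.01, 0.525, 0, 0, 0, 0, 0, 0.02, 0.525]}}

```text
t: 11.07
ee_pos: [0.4632, 0.2907, 0.0644]
tcp_rot: [0.0, 0.325, 0.946, 0.0]
force: [0.0, 0.0, 9.5]
gripper_width: 0.0407
```

```bash
python3 av.py 6
```

```text
t 11.32 turned 0.8502 T [0.089 0.082 0.026] Tz sd 0.039 F [ 0.27 -0.55 -9.59] Fy sd 0.42 w 0.0407
```

Call:
{"method": "arm_command", "body": {"deltas": [0, 0, 0, 0, 0, 0.01, 0.525, 0, 0, 0, 0, 0, 0.02, 0.525]}}

```text
t: 11.48
ee_pos: [0.4632, 0.2907, 0.0644]
tcp_rot: [0.0, 0.334, 0.943, 0.0]
force: [-0.5, -0.9, 9.3]
gripper_width: 0.0409
```

```bash
python3 av.py 6
```

```text
t 11.73 turned 0.8702 T [0.117 0.067 0.001] Tz sd 0.052 F [ 0.18 -0.43 -9.68] Fy sd 0.53 w 0.0408
```

Call:
{"method": "arm_command", "body": {"deltas": [0, 0, 0, 0, 0, 0.01, 0.525, 0, 0, 0, 0, 0, 0.02, 0.525]}}

```text
t: 11.9
ee_pos: [0.4632, 0.2907, 0.0644]
tcp_rot: [0.0, 0.343, 0.939, -0.0]
force: [-0.7, -0.3, 8.7]
gripper_width: 0.0413
```

```bash
python3 av.py 6
```

```text
t 12.15 turned 0.8902 T [0.077 0.063 0.01 ] Tz sd 0.048 F [ 0.13 -0.51 -9.4 ] Fy sd 0.42 w 0.0409
```

Call:
{"method": "arm_command", "body": {"deltas": [0, 0, 0, 0, 0, 0.01, 0.525, 0, 0, 0, 0, 0, 0.02, 0.525]}}

```text
t: 12.32
ee_pos: [0.4632, 0.2907, 0.0644]
tcp_rot: [0.0, 0.353, 0.936, 0.0]
force: [-1.0, -0.4, 9.5]
gripper_width: 0.0408
```

```bash
python3 av.py 6
```

```text
t 12.57 turned 0.9102 T [0.113 0.069 0.001] Tz sd 0.063 F [ 0.42 -0.7  -9.47] Fy sd 0.54 w 0.0405
```

Call:
{"method": "arm_command", "body": {"deltas": [0, 0, 0, 0, 0, 0.01, 0.525, 0, 0, 0, 0, 0, 0.02, 0.525]}}

```text
t: 12.73
ee_pos: [0.4632, 0.2907, 0.0644]
tcp_rot: [0.0, 0.362, 0.932, -0.0]
force: [-0.6, 0.5, 9.6]
gripper_width: 0.0411
```

```bash
python3 av.py 6
```

```text
t 12.98 turned 0.9302 T [0.119 0.08  0.005] Tz sd 0.036 F [ 0.88 -0.72 -9.43] Fy sd 0.44 w 0.0411
```

Call:
{"method": "arm_command", "body": {"deltas": [0, 0, 0, 0, 0, 0.01, 0.525, 0, 0, 0, 0, 0, 0.02, 0.525]}}

```text
t: 13.15
ee_pos: [0.4632, 0.2907, 0.0644]
tcp_rot: [0.0, 0.371, 0.928, 0.0]
force: [0.3, -0.9, 9.9]
gripper_width: 0.0408
```

```bash
python3 av.py 6
```

```text
t 13.4 turned 0.9502 T [0.113 0.044 0.011] Tz sd 0.057 F [-0.09 -0.81 -9.93] Fy sd 0.42 w 0.0409
```

Call:
{"method": "arm_command", "body": {"deltas": [0, -0.01, 0, 0, 0, 0.01, 0.525, 0, -0.01, 0, 0, 0, 0.02, 0.525]}}

```text
t: 13.57
ee_pos: [0.4631, 0.2906, 0.0644]
tcp_rot: [0.0, 0.381, 0.925, 0.0]
force: [-0.3, 0.3, 9.9]
gripper_width: 0.0408
```

```bash
python3 av.py 6
```

```text
t 13.82 turned 0.9702 T [0.049 0.054 0.029] Tz sd 0.054 F [-0.28 -0.57 -9.62] Fy sd 0.41 w 0.0411
```

Call:
{"method": "arm_command", "body": {"deltas": [0, 0, 0, 0, 0, 0.01, 0.525, 0, 0, 0, 0, 0, 0.02, 0.525]}}

```text
t: 13.98
ee_pos: [0.4631, 0.2906, 0.0644]
tcp_rot: [0.0, 0.39, 0.921, 0.0]
force: [-0.0, -0.2, 9.7]
gripper_width: 0.041
```

```bash
python3 av.py 6
```

```text
t 14.23 turned 0.9902 T [0.072 0.036 0.013] Tz sd 0.037 F [-0.17  0.08 -9.26] Fy sd 0.49 w 0.0409
```

Call:
{"method": "arm_command", "body": {"deltas": [0, 0, 0, 0, 0, 0.01, 0.525, 0, 0, 0, 0, 0, 0.02, 0.525]}}

```text
t: 14.4
ee_pos: [0.4631, 0.2906, 0.0644]
tcp_rot: [0.0, 0.399, 0.917, 0.0]
force: [0.6, -1.1, 10.2]
gripper_width: 0.041
```

```bash
python3 av.py 6
```

```text
t 14.65 turned 1.0102 T [0.071 0.068 0.036] Tz sd 0.05 F [ 0.18 -0.85 -9.24] Fy sd 0.36 w 0.0411
```

Call:
{"method": "arm_command", "body": {"deltas": [0, 0, 0, 0, 0, 0.01, 0.525, 0, 0, 0, 0, 0, 0.02, 0.525]}}

```text
t: 14.82
ee_pos: [0.4631, 0.2906, 0.0644]
tcp_rot: [0.0, 0.408, 0.913, 0.0]
force: [-0.4, -0.2, 9.6]
gripper_width: 0.0407
```

```bash
python3 av.py 6; cp pics/wrist5.png /tmp/
python3 - <<'E'
from h import *
from station import robot
cv2.imwrite('pics/wrist6.png',robot.get_image('wrist')[:,:,::-1])
E
```

```text
t 15.07 turned 1.0302 T [0.057 0.035 0.019] Tz sd 0.053 F [ 0.02 -0.41 -9.2 ] Fy sd 0.19 w 0.0408
```

View pics/wrist6.png

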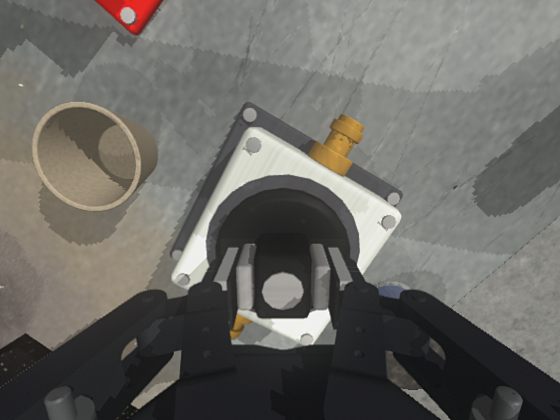

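The knob still follows: the tabs are at (245,275) and (320,275), square between the fingers. The crucible and jar haven't been touched. I'll go on in small steps.

Call:
{"method": "arm_command", "body": {"deltas": [0, 0, 0, 0, 0, 0.01, 0.525, 0, 0, 0, 0, 0, 0.02, 0.525]}}

```text
t: 15.28
ee_pos: [0.4631, 0.2906, 0.0644]
tcp_rot: [0.0, 0.417, 0.909, 0.0]
force: [0.4, -0.9, 9.8]
gripper_width: 0.0406
```

```bash
python3 av.py 6
```

```text
t 15.53 turned 1.0502 T [0.057 0.024 0.03 ] Tz sd 0.055 F [ 0.27 -0.48 -9.61] Fy sd 0.34 w 0.041
```

Call:
{"method": "arm_command", "body": {"deltas": [0, 0, 0, 0, 0, 0.01, 0.525, 0, 0, 0, 0, 0, 0.02, 0.525]}}

```text
t: 15.7
ee_pos: [0.4631, 0.2905, 0.0644]
tcp_rot: [0.0, 0.426, 0.905, 0.0]
force: [-0.2, -0.2, 8.9]
gripper_width: 0.041
```

```bash
python3 av.py 6
```

```text
t 15.95 turned 1.0702 T [0.074 0.051 0.022] Tz sd 0.027 F [ 0.38 -0.3  -9.24] Fy sd 0.29 w 0.0409
```

Call:
{"method": "arm_command", "body": {"deltas": [0, 0, 0, 0, 0, 0.01, 0.525, 0, 0, 0, 0, 0, 0.02, 0.525]}}

```text
t: 16.12
ee_pos: [0.4631, 0.2906, 0.0644]
tcp_rot: [0.0, 0.435, 0.9, 0.0]
force: [0.1, -0.4, 9.4]
gripper_width: 0.0413
```

```bash
python3 av.py 6
```

```text
t 16.37 turned 1.0902 T [0.088 0.046 0.009] Tz sd 0.039 F [-0.12 -0.38 -9.3 ] Fy sd 0.55 w 0.0407
```

Call:
{"method": "arm_command", "body": {"deltas": [0, 0, 0, 0, 0, 0.01, 0.525, 0, 0, 0, 0, 0, 0.02, 0.525]}}

```text
t: 16.53
ee_pos: [0.4631, 0.2906, 0.0644]
tcp_rot: [0.0, 0.444, 0.896, 0.0]
force: [-1.2, -0.5, 10.0]
gripper_width: 0.0407
```

```bash
python3 av.py 6
```

```text
t 16.78 turned 1.1102 T [0.08  0.05  0.033] Tz sd 0.076 F [ 0.3  -0.5  -9.51] Fy sd 0.47 w 0.0407
```

Call:
{"method": "arm_command", "body": {"deltas": [0, 0, 0, 0, 0, 0.01, 0.525, 0, 0, 0, 0, 0, 0.02, 0.525]}}

```text
t: 16.95
ee_pos: [0.4631, 0.2905, 0.0644]
tcp_rot: [0.0, 0.453, 0.891, 0.0]
force: [0.1, -0.4, 10.0]
gripper_width: 0.0412
```

```bash
python3 av.py 6
```

```text
t 17.2 turned 1.1303 T [ 0.073  0.04  -0.004] Tz sd 0.049 F [ 0.35 -0.32 -9.73] Fy sd 0.33 w 0.0405
```

Call:
{"method": "arm_command", "body": {"deltas": [0, 0, 0, 0, 0, 0.01, 0.525, 0, 0, 0, 0, 0, 0.02, 0.525]}}

```text
t: 17.37
ee_pos: [0.4631, 0.2905, 0.0644]
tcp_rot: [0.0, 0.462, 0.887, 0.0]
force: [-0.3, -0.9, 9.4]
gripper_width: 0.0408
```

```bash
python3 av.py 6
```

```text
t 17.62 turned 1.1502 T [0.069 0.047 0.03 ] Tz sd 0.028 F [ 0.03 -0.67 -9.12] Fy sd 0.2 w 0.0407
```

Call:
{"method": "arm_command", "body": {"deltas": [0, 0, 0, 0, 0, 0.01, 0.525, 0, 0, 0, 0, 0, 0.02, 0.525]}}

```text
t: 17.78
ee_pos: [0.4631, 0.2905, 0.0644]
tcp_rot: [0.0, 0.471, 0.882, 0.0]
force: [-0.8, -1.6, 9.8]
gripper_width: 0.0405
```

```bash
python3 av.py 6
```

```text
t 18.03 turned 1.1703 T [ 0.07   0.01  -0.002] Tz sd 0.053 F [-0.39 -0.9  -9.64] Fy sd 0.43 w 0.041
```

Call:
{"method": "arm_command", "body": {"deltas": [0, 0, 0, 0, 0, 0.01, 0.525, 0, 0, 0, 0, 0, 0.02, 0.525]}}

```text
t: 18.2
ee_pos: [0.4631, 0.2905, 0.0644]
tcp_rot: [0.0, 0.48, 0.877, 0.0]
force: [-1.0, -0.3, 9.6]
gripper_width: 0.0412
```

```bash
python3 av.py 6
```

```text
t 18.45 turned 1.1902 T [0.068 0.032 0.002] Tz sd 0.047 F [ 0.06 -0.28 -9.94] Fy sd 0.54 w 0.0407
```

Call:
{"method": "arm_command", "body": {"deltas": [0, 0, 0, 0, 0, 0.01, 0.525, 0, 0, 0, 0, 0, 0.02, 0.525]}}

```text
t: 18.62
ee_pos: [0.4631, 0.2905, 0.0644]
tcp_rot: [0.0, 0.489, 0.872, 0.0]
force: [-1.1, 0.0, 9.6]
gripper_width: 0.0407
```

```bash
python3 av.py 6
```

```text
t 18.87 turned 1.2103 T [0.06  0.044 0.026] Tz sd 0.039 F [ 0.05 -0.47 -9.51] Fy sd 0.53 w 0.0408
```

Call:
{"method": "arm_command", "body": {"deltas": [0, 0, 0, 0, 0, 0.01, 0.525, 0, 0, 0, 0, 0, 0.02, 0.525]}}

```text
t: 19.03
ee_pos: [0.4631, 0.2906, 0.0644]
tcp_rot: [0.0, 0.497, 0.868, 0.0]
force: [-0.7, 0.0, 9.7]
gripper_width: 0.0409
```

```bash
python3 av.py 6
```

```text
t 19.28 turned 1.2302 T [0.069 0.026 0.011] Tz sd 0.032 F [ 0.1  -0.39 -9.24] Fy sd 0.3 w 0.0409
```

Call:
{"method": "arm_command", "body": {"deltas": [0, 0, 0, 0, 0, 0.01, 0.525, 0, 0, 0, 0, 0, 0.02, 0.525]}}

```text
t: 19.45
ee_pos: [0.4631, 0.2905, 0.0644]
tcp_rot: [0.0, 0.506, 0.863, 0.0]
force: [-0.5, -1.4, 10.0]
gripper_width: 0.0409
```

```bash
python3 av.py 6
```

```text
t 19.7 turned 1.25 T [ 0.062  0.025 -0.044] Tz sd 0.013 F [-0.29 -0.3  -9.47] Fy sd 0.51 w 0.0411
```

Call:
{"method": "arm_command", "body": {"deltas": [0, 0, 0, 0, 0, 0.01, 0.525, 0, 0, 0, 0, 0, 0.02, 0.525]}}

```text
t: 19.87
ee_pos: [0.4631, 0.2905, 0.0644]
tcp_rot: [0.0, 0.514, 0.858, 0.0]
force: [-0.4, 0.2, 8.3]
gripper_width: 0.0407
```

```bash
python3 av.py 6
```

```text
t 20.12 turned 1.2698 T [ 0.015  0.012 -0.086] Tz sd 0.036 F [-0.06 -0.37 -9.25] Fy sd 0.3 w 0.0407
```

```bash
python3 av.py 14
```

```text
t 20.77 turned 1.2697 T [ 0.028  0.027 -0.07 ] Tz sd 0.033 F [-0.   -0.56 -9.46] Fy sd 0.41 w 0.0408
```

The torque has moved clearly off its baseline, from +0.01 to -0.07 N m, and the yaw lags slightly, so the knob is at the far stop with only a small lean. I'll let go now.

Call:
{"method": "arm_command", "body": {"deltas": [0, 0, 0, 0, 0, 0, 0.45, 0, 0, 0, 0, 0, 0, 0.38, 0, 0, 0, 0, 0, 0, 0.3, 0, 0, 0, 0, 0, 0, 0.1, 0, 0, 0, 0, 0, 0, 0, 0, 0, 0, 0, 0, 0, 0, 0, 0, 0, 0, 0, 0, 0]}}

```text
t: 21.35
ee_pos: [0.4623, 0.29, 0.0631]
tcp_rot: [-0.001, 0.514, 0.857, -0.001]
force: [0.8, -0.2, 0.4]
gripper_width: 0.0854
```

```bash
python3 st.py
python3 - <<'E'
from h import *
from station import robot
im=robot.get_image('wrist')[:,:,::-1]
cv2.imwrite('pics/wrist7.png',im)
cv2.imwrite('pics/w7c.png',cv2.resize(im[170:350,160:400],None,fx=3.3,fy=3.3,interpolation=cv2.INTER_CUBIC))
E
```

```text
t 21.35 pos [0.4623 0.29   0.0631] yaw 2.0607 Ftool [-0.53  0.61 -0.45] Ttool [-0.025 -0.01   0.054] w 0.0854 q7 -0.841
off tool x,y mm 0.9812836817383872 -0.31623386127350045
```

View pics/w7c.png

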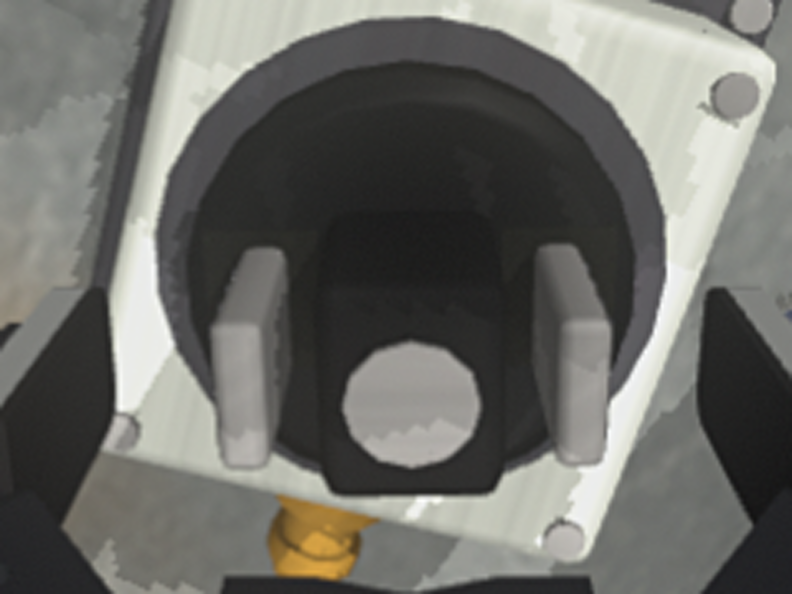

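Both tabs stand well out, symmetric about the hub disc, at about (245,390) and (580,390) in the crop. Next I'll rise straight up, back off and measure the tab spread.

Call:
{"method": "arm_command", "body": {"deltas": [0, 0, -0.8, 0, 0, 0, 0, 0, 0, -1.8, 0, 0, 0, 0, 0, 0, -2.9, 0, 0, 0, 0, -0.7, 0, -3, 0, 0, 0, 0, -1.5, 0, -3, 0, 0, 0, 0, -1.5, 0, -3, 0, 0, 0, 0, -1.5, 0, -3, 0, 0, 0, 0, -1.5, 0, -3, 0, 0, 0, 0]}}

```text
t: 22.07
ee_pos: [0.4833, 0.251, 0.1531]
tcp_rot: [-0.001, 0.514, 0.858, -0.001]
force: [-0.5, 0.7, 0.2]
gripper_width: 0.0858
```

Run:
```python
from h import *
from station import robot
import pickle
s=robot.get_state(); ci=robot.camera_info('wrist'); im=robot.get_image('wrist')[:,:,::-1]
pickle.dump((s,ci),open('w8.pkl','wb'))
cv2.imwrite("pics/wrist8.png",im); cv2.imwrite("pics/side8.png",robot.get_image('side')[:,:,::-1])
c=proj(ci,[.463,.2895,.092])[0].astype(int)
u0,v0=max(c[0]-100,0),max(c[1]-75,0); print(s['t'],s['ee_pos'],yaw(s),c,u0,v0)
cv2.imwrite("pics/w8c.png",cv2.resize(im[v0:v0+150,u0:u0+200],None,fx=4,fy=4,interpolation=cv2.INTER_CUBIC))
```

```text
22.0667 [0.48332306 0.25096617 0.15312233] 2.0608816145584368 [284 161] 184 86
```

View pics/w8c.png

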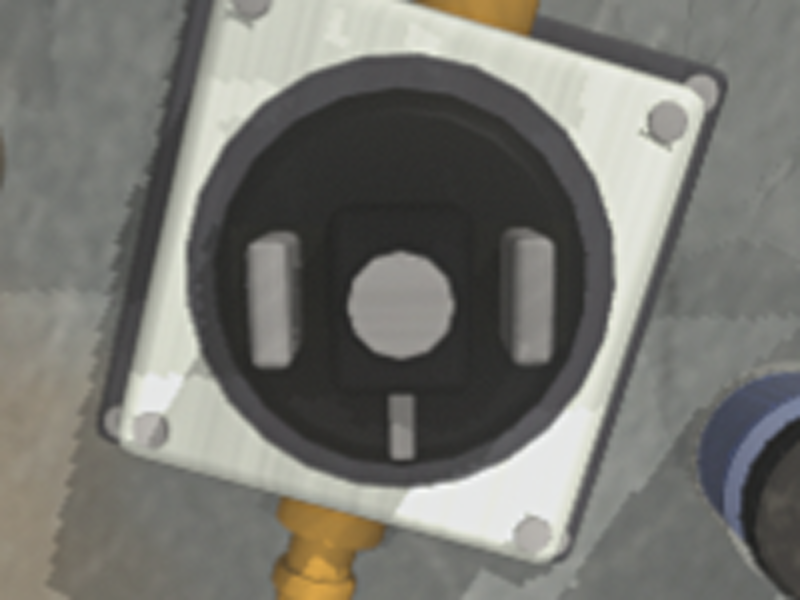

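View pics/side8.png

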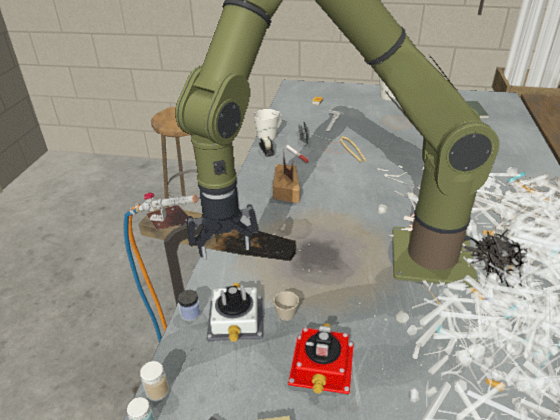

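Run:
```python
from h import *
import pickle
s,ci=pickle.load(open('w8.pkl','rb'))
C=lambda u,v:((u+.5)/4+184-.5,(v+.5)/4+86-.5)
O={n:onz(ci,C(u,v),z)[:2] for n,u,v,z in [('disc',401,305,.0925),('Lo',247,240,.092),('Lo2',252,366,.092),('Ro',555,240,.092),('Ro2',551,363,.092),('pi',402,395,.065),('po',402,460,.065)]}
L=(O['Lo']+O['Lo2'])/2; Rr=(O['Ro']+O['Ro2'])/2
print('width',np.linalg.norm(Rr-L),'L',np.linalg.norm(L-O['disc']),'R',np.linalg.norm(Rr-O['disc']),O['disc'])
d=Rr-L; print('yaw',np.arctan2(-d[0],d[1])); d=O['po']-O['disc']; print('ptr',np.arctan2(d[1],d[0]))
```

```text
width 0.05150921580637399 L 0.025720285271697042 R 0.02579180511113304 [0.46256798 0.28885847]
yaw -1.075692001799116
ptr -1.072730374374611
```

The tab spread measures 51.5 mm; the same method gave 51.6 mm when the tabs were out at the start. The tabs are 25.7 and 25.8 mm from the axis. The jar and crucible are still at (189,305) and (286,305) in the side view, as before, and the gripper is clear.

```bash
python3 -c "
from station import robot
print(robot.hand_in(), robot.get_state()['t'])"
```

```text
the job is handed in; nothing more can be done
the job is handed in; nothing more can be done
```

The valve is open, with the knob locked at its far stop, and I handed the job in at about 22 s.

- **Pinch:** I gripped both tabs at the 20 N setting and levelled the side forces until they differed by under 1 N. The opening was about 41 mm, so both tabs were nearly fully in.
- **Turn:** I turned the knob clockwise in small steps. The stop showed at about 1.24–1.25 rad of turn. The averaged torque went from a baseline of about +0.01 to −0.07 N m. I took that as a lean of about 0.02 rad on the stop; friction makes this uncertain (up to about 0.035), but still under the 0.07 limit.
- **Release:** I let go there, then rose straight up and backed off so the robot touches nothing.

**Last checks:**
- **Tabs:** they measure 51.5 mm across, against 51.6 mm when out at the start, and 25.7 and 25.8 mm from the axis, so both sprang fully out.
- **Knob angle:** the pictures show the knob turned about 1.26 rad, which agrees with the torque reading.
- **Jar and crucible:** both are where they were in the side view. I did not touch the red look-alike.

No check failed. I did not test the lock by twisting the knob again; that it is locked rests on the tabs being fully out.

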